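Unlock the drilling jig and take out the project box

ROBOT

A 6-joint arm with a two-finger parallel gripper is mounted at the origin on a cart in front of the work surface, level with it; the furniture and walls round the work are solid. World frame = base frame: x ahead of the robot, y to its left, z up, the work surface at z = 0. Lengths are in m, angles in degrees, forces in N, time in s.
With the tool pointing down it reaches from about 0.375 to 0.9 m from the base axis. Payload 3.1 kg.
Tool frame: the origin (TCP) lies at the very end of the fingers, on their centre line; the grasp point (between the pads) lies 19 mm behind it; z points along the fingers, y is the line along which they close (so a half turn about z gives the same grasp; the last joint's range is limited). The gripper opens to 87 mm and grips with 3 to 60 N. Pads are 19 mm wide; open, the fingers measure 117 mm over their backs; the gripper's body (75 mm by 190 mm) begins 51 mm behind the grasp point.
Start: joints at [58.413, 30.224, 82.088, -0, 67.689, -10.227], TCP at [0.228, 0.582, 0.223] pointing down, gripper open.
Joint ranges: [-176.69, 176.69], [-43.24, 126.21], [12.49, 139.97], [-82, 262], [0, 151.66], [-163.58, 163.58]. Speed limits (degrees/s): [159.86, 159.86, 180, 180, 180, 180].

INTERFACE

Orientations are given as a 3x3 rotation matrix whose columns are the frame's x, y, z axes.
In Python, from rig import * gives the robot as it stands.
- The arm moves only by the tool jog_arm, never from a script. Its arguments are lists of equal length, an entry for each row: "delta_pos": the shift along the world's x, y, z in cm, a list of three; "turn": the turn about the world's z in degrees; "grip": the closure, from 0 (fully open) to 1 (shut). In form: {"delta_pos": [[x, y, z], ...], "turn": [turn, ...], "grip": [grip, ...]}. A call has 1 to 12 rows; each row is the pose to reach, as a shift and turn from the pose commanded when the call began; what a row does not reach only later rows make up. A row lasts 1/8 s, in which the tool goes at most 62.5 mm and 10.7 degrees, less where a joint would pass 70% of its speed; a pose out of reach is approached as far as the arm can. A call with a gripper value outside its range is refused whole. The fingers move at their own pace and stop on an object; the grip force is fixed at half the most. Time passes only in rows, so rows that repeat a pose let the fingers close. It gives the time, the measured TCP pose, the force, the opening and the grip force at its end, in the units of the state.
- read_state(): the state, without advancing time (a new reading comes with each control period).
- capture(name): name is "scene" or "top"; returns a dict with "color" (480x640x3 uint8, blue, green, red), "fovy" (degrees; the focal length in pixels is half the picture's height over the tangent of half this angle, whatever the lens; pixels are square), "cx", "cy" (the principal point, pixels), "camera_from_world" (4x4, takes a point from world to camera coordinates). Camera axes: x right, y up, looking along -z (the intrinsics and any distortion apply to the point x, -y, -z); pixel columns grow to the right and rows downward; lengths in m; the calibration is good to about 2 mm. A picture is of the moment at which its call begins. There is no depth.
- hand_in(): hands the job in; it is judged then, once.
The state is a dict: "time_s": time; "joint_positions": joint angles; "qvel": joint speeds; "tau": joint torques, N m; "position": TCP position; "tcp_rot": TCP orientation; "force": force on the tool from outside, world axes, zero at the start; "moment": the same for the moment, N m; "opening": opening from 0.0 (shut) to 1.0 (fully open); "grasp_force": force on a finger pad.
Only numpy, scipy, OpenCV 4.12 (cv2) and the standard library are available. Lean on these libraries where they do the work, as an engineer would, in place of code of your own. Each camera call takes 0.05 s, during which the arm holds its last target. There are 200 camera calls.

TASK

Take the small white project box out of the drilling jig. The jig's blue clamp arm is held shut by the lock with the red knob: slide the lock clear first (it goes one way only and you must feel which), swing the clamp arm wide open to its stop, and leave it open. Then lift out the box and set it down flat on the middle of the cork mat, without disturbing the screw jar or the calliper.

Things in the scene. Friction and masses are not known exactly. Their poses are not given: they have to be found in the camera images.
- jig: Drilling jig fixed to the bench: plywood plate 195 x 164 x 14 mm, origin on the bench near the plate's middle. x points along the shut clamp arm from knob to pivot (roughly away from the robot), y left, z up. Arm pivot at x +75, y 0 mm; project box at x +9, y 0 mm. Grey lock cover 80 (x) x 35 mm, top 44 mm above the bench, centred at x -47, y +55 mm.
- clamp_arm (a joint): Angle of the blue clamp arm about its upright pivot, rad: 0 shut (over the box), 1.35 wide open at its stop. It opens anticlockwise seen from above, the knob going to the jig's -y side (right). Arm 20 mm wide, underside 59 mm and top 69 mm above the bench. Light friction (about 1 N at the knob), stays where left. While locked it gives only about 0.02 rad.
- clamp_knob (a point): Middle of the clamp arm's upright black knob (22 mm diameter, 82 to 118 mm above the bench; this point is at 98 mm), 150 mm from the pivot axis.
- clamp_pivot (a point): Point on the clamp arm's pivot axis, at the height of clamp_knob (98 mm). A steel post 24 mm in diameter carries the arm.
- lock (a joint): Lock slide's position along the jig's x axis, m: about 0 is locked (its red tab blocks a lug under the arm); clear beyond 0.010 to either side. A hidden stop halts it after 3 to 5 mm on one side, + or -, varying from case to case and not visible; the other side is free for the full 15 mm. Slides at about 1.5 N, stays where left.
- lock_knob (a point): Middle of the upright red knob of the lock (22 mm diameter, from 49 to 79 mm above the bench; this point is at 66 mm).
- box_center (a point): Centre (half-way up) of the white project box, 50 x 76 x 30 mm, loose, about 0.1 kg; x along its 50 mm width, y along its length, z up. In the jig its length lies along the jig's x, its underside 26 mm above the bench on a 40 mm wide, 12 mm high riser; corner and end stops 36 mm above the bench leave the middle 50 mm of its long sides free.
- project_box: The same white project box; the origin lies at the centre of its underside, axes as for box_center.
- mat: Cork mat fixed to the bench, 100 (x) x 170 (y) mm, 4 mm thick; the origin lies at the centre of its underside, on the bench. A wooden tool rack about 0.35 m high stands behind it: its front edge is 0.57 m ahead of the robot's base (world x), its right end at world y = -0.03 with a rail reaching to y = -0.13 from x = 0.62. Keep the hand and wrist in front of it.
- screw_jar: Bystander: clear jar of screws with a green lid, about 54 mm across and 62 mm high, standing to the right of the jig; origin at the centre of its underside.
- calliper: Bystander: digital calliper 72 x 219 x 17 mm lying further to the right; origin near the middle of its underside.
Mind the look-alikes: they are no part of the job. Of the things like the project_box, leave any that is orange or pink; of the rest the larger one is meant.

How it is judged (in metres and radians):
On the way, in this order (a step that is already met when the one before it is completed fails the run):
1. the lock is slid at least 10 mm, clear of the arm ((value of joint lock above 0.01 m or value of joint lock below -0.01 m)), for 0.1 s.
2. the clamp arm is swung open beyond 1.2 rad with the box still in the jig (value of joint clamp_arm above 1.2 rad and horizontal distance between box_center and jig below 0.03 m), for 0.1 s.
At the end, for the whole second after the job is handed in: The clamp arm stands open (beyond 1.15 rad); the project box lies right way up and flat on the cork mat, its centre within 35 mm of the mat's centre, let go and at rest (value of joint clamp_arm above 1.15 rad and horizontal distance between box_center and mat below 0.035 m and height (world z) of box_center between 0.014 and 0.024 m and angle between project_box's own z axis and vertical below 0.1 rad and linear speed of project_box below 0.02 m/s); the robot touches nothing.
It fails at once if the screw jar or the calliper is pushed more than 25 mm from its place (distance of any of screw_jar, calliper from where it was at the start of the episode above 0.025 m).
It also fails if it takes over 72 s, if anything falls off the work surface, if the arm or the gripper's body presses on something with over 40 N, if the wrist force passes 120 N, or if a joint passes its speed limit or range.

## Working session

There is one attempt and no reset: what is moved stays moved. The work goes in short steps, Python scripts to look and compute and a tool call to move; the robot and the scene stay as the last step left them, time stands still between calls to the robot, and variables do not carry over. Pictures are saved under pics/ and viewed, at most 10 in all, crops included, and the job is handed in when it is done.

Besides the shell and the picture viewer there is one more tool, called after "Call:" as name(argument=value, ...) on one line, values as JSON. jog_arm: Moves the arm, as the interface text tells. Its arguments: {"type":"object","properties":{"delta_pos":{"type":"array"},"turn":{"type":"array"},"grip":{"type":"array"}},"required":["delta_pos","turn","grip"]}

```bash
mkdir -p pics; cat > h.py <<'E'
from rig import *
import numpy as np, cv2
def ray(c,u,v):
    f=240/np.tan(np.radians(c["fovy"])/2)
    d=c.get("dist",None)
    T=np.array(c["camera_from_world"]);R=T[:3,:3];o=-R.T@T[:3,3]
    return o,R.T@np.array([(u-c["cx"])/f,-(v-c["cy"])/f,-1])
def onz(c,u,v,z):
    o,d=ray(c,u,v);return o+d*(z-o[2])/d[2]
def proj(c,p):
    f=240/np.tan(np.radians(c["fovy"])/2)
    q=np.array(c["camera_from_world"])@np.append(p,1)
    return c["cx"]+f*q[0]/-q[2],c["cy"]-f*q[1]/-q[2]
E
python3 - <<'E'
from h import *
for n in("scene","top"):
    c=capture(n);cv2.imwrite(f"pics/{n}0.png",c["color"]);print(n,c.keys(),c["fovy"],c["cx"],c["cy"],np.round(c["camera_from_world"],3).tolist())
print(read_state())
E
```

```text
scene dict_keys(['color', 'fovy', 'cx', 'cy', 'camera_from_world']) 50.887703751636565 315.16493570674555 239.97566388101615 [[0.754, -0.657, -0.005, -0.59], [0.334, 0.377, 0.864, -0.171], [-0.565, -0.653, 0.504, -1.07], [0.0, 0.0, 0.0, 1.0]]
top dict_keys(['color', 'fovy', 'cx', 'cy', 'camera_from_world']) 48.349106681764155 322.30379758293884 238.68045126209756 [[-0.012, -1.0, -0.015, -0.239], [0.993, -0.014, 0.121, -0.555], [-0.121, -0.014, 0.993, -1.281], [0.0, 0.0, 0.0, 1.0]]
{'time_s': 0.1, 'joint_positions': array([ 5.84117203e+01,  3.02725072e+01,  8.21483269e+01, -3.88396761e-04,
        6.76894583e+01, -1.02287214e+01]), 'qvel': array([-0.05384734, -0.17237802, -0.20873951,  0.01544486,  0.05271088,
       -0.06163971]), 'tau': array([-1.78170080e-04, -4.40987778e+01, -1.77151805e+01,  6.35078084e-02,
        5.33540163e-02, -4.59499608e-05]), 'position': array([0.22727924, 0.58151109, 0.22168562]), 'tcp_rot': array([[-9.31313900e-01,  3.64216164e-01, -1.00297642e-03],
       [ 3.64217390e-01,  9.31312511e-01, -1.64303491e-03],
       [ 3.35664616e-04, -1.89548271e-03, -9.99998147e-01]]), 'force': array([0.22686476, 0.46416852, 0.85984535]), 'moment': array([-0.04378806, -0.03185133,  0.00645453]), 'grasp_force': 0.0, 'opening': 1.0013601250332949}
```

View pics/scene0.png

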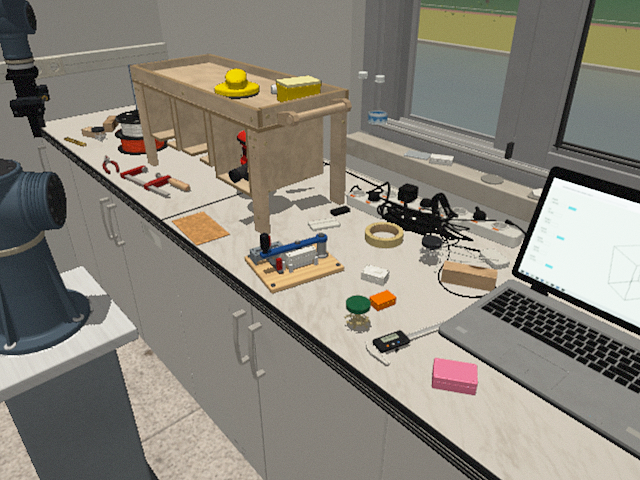

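View pics/top0.png

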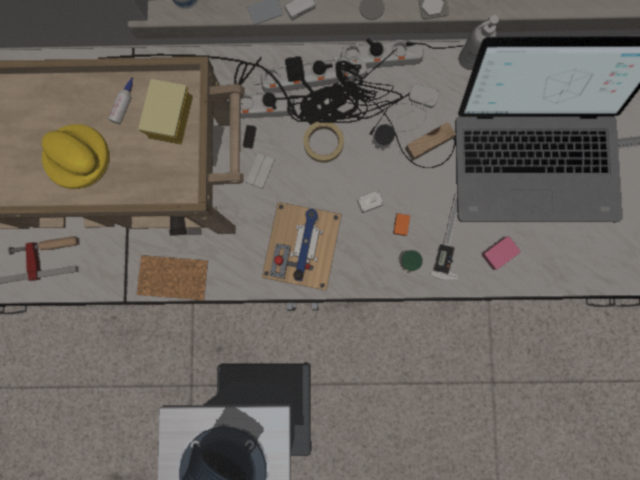

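The top view shows these candidate boxes:
- white, under the blue arm at (306,243)
- smaller white at (370,202)
- orange at (402,224)
- pink at (501,252)

The white one in the jig is the larger, so it's the target. The mat is at (172,278), the jar at (411,260) and the calliper at (446,255). I'll confirm with a crop.

```bash
python3 - <<'E'
from h import *
a=cv2.imread("pics/top0.png")[195:300,255:385];b=cv2.imread("pics/scene0.png")[222:297,235:395]
a=cv2.resize(a,(400*130//130,323),interpolation=cv2.INTER_CUBIC);a=cv2.resize(cv2.imread("pics/top0.png")[195:300,255:355],(400,420),interpolation=cv2.INTER_CUBIC)
b=cv2.resize(cv2.imread("pics/scene0.png")[222:297,240:350],(396,270),interpolation=cv2.INTER_CUBIC)
o=np.zeros((420,796,3),np.uint8);o[:,:400]=a;o[:270,400:]=b;cv2.imwrite("pics/crop.png",np.clip(o*1.3,0,255).astype(np.uint8))
C={n:capture(n) for n in("top","scene")}
def blobs(n,lo,hi,roi,k=3):
    x0,x1,y0,y1=roi;h=cv2.cvtColor(C[n]["color"],cv2.COLOR_BGR2HSV)[y0:y1,x0:x1]
    m=cv2.inRange(h,lo,hi);N,_,s,ce=cv2.connectedComponentsWithStats(m)
    return [(s[i][4],(np.round(ce[i]+[x0,y0],1)).tolist(),(s[i][:4]+[x0,y0,0,0]).tolist(),m) for i in sorted(range(1,N),key=lambda i:-s[i][4])[:k]]
for n,r in(("top",(262,345,200,292)),("scene",(243,345,225,292))):
    for l,lo,hi in(("red",(0,150,60),(6,255,255)),("blue",(105,110,40),(125,255,255)),("blk",(0,0,0),(180,255,35)),("wood",(10,60,90),(28,200,255))):
        for x in blobs(n,lo,hi,r,2):print(n,l,x[:3])
for n,r in(("top",(130,215,250,305)),("scene",(165,235,205,250))):
    print("mat",n,[x[:3] for x in blobs(n,(8,80,60),(25,255,255),r,1)])
for n,r in(("top",(395,430,245,275)),("scene",(340,375,290,310))):
    print("lid",n,[x[:3] for x in blobs(n,(55,80,30),(90,255,255),r,1)])
# wood plate corners top
m=blobs("top",(10,60,60),(28,220,255),(255,350,195,298),1)[0][3]
m=cv2.morphologyEx(m,cv2.MORPH_OPEN,np.ones((3,3)))
box=cv2.minAreaRect(np.argwhere(m)[:,::-1].astype(np.float32));p=cv2.boxPoints(box)+[255,195]
P=np.array([onz(C["top"],u,v,.014) for u,v in p]);print("plate",p.tolist(),P.round(4).tolist(),P.mean(0),[np.linalg.norm(P[i]-P[i-1]).round(4) for i in range(4)])
m=blobs("top",(8,80,60),(25,255,255),(130,215,250,305),1)[0][3]
m=cv2.morphologyEx(m,cv2.MORPH_OPEN,np.ones((3,3)))
box=cv2.minAreaRect(np.argwhere(m)[:,::-1].astype(np.float32));p=cv2.boxPoints(box)+[130,250]
P=np.array([onz(C["top"],u,v,.004) for u,v in p]);print("mat",p.tolist(),P.round(4).tolist(),P.mean(0),[np.linalg.norm(P[i]-P[i-1]).round(4) for i in range(4)])
E
```

```text
top red (np.int32(44), [278.1, 259.8], [275, 256, 7, 8])
top red (np.int32(10), [307.0, 266.2], [306, 265, 3, 4])
top blue (np.int32(142), [302.4, 257.0], [298, 244, 10, 27])
top blue (np.int32(110), [308.8, 226.4], [305, 215, 11, 24])
top wood (np.int32(3168), [303.6, 243.7], [262, 202, 79, 88])
top wood (np.int32(50), [292.3, 258.6], [288, 255, 10, 8])
scene red (np.int32(55), [278.5, 263.1], [276, 258, 6, 12])
scene red (np.int32(7), [269.0, 239.0], [269, 236, 1, 7])
scene blue (np.int32(401), [293.3, 245.9], [260, 235, 67, 23])
scene blue (np.int32(1), [271.0, 285.0], [271, 285, 1, 1])
scene blk (np.int32(133), [264.2, 242.7], [260, 233, 9, 20])
scene blk (np.int32(41), [246.8, 288.2], [243, 284, 11, 8])
scene wood (np.int32(1715), [293.8, 272.4], [244, 251, 100, 41])
scene wood (np.int32(113), [262.5, 228.4], [255, 225, 15, 9])
mat top [(np.int32(2618), [172.0, 277.4], [137, 256, 70, 45])]
mat scene [(np.int32(1064), [200.0, 227.8], [172, 212, 58, 33])]
lid top [(np.int32(129), [412.0, 260.9], [403, 252, 18, 18])]
lid scene [(np.int32(295), [357.6, 302.9], [346, 296, 24, 14])]
plate [[261.7934112548828, 277.2536163330078], [276.68419647216797, 201.31062698364258], [340.7882385253906, 213.88004302978516], [325.89745330810547, 289.8230285644531]] [[0.4603, -0.0953, 0.014], [0.6505, -0.1325, 0.014], [0.6161, -0.293, 0.014], [0.4274, -0.2533, 0.014]] [ 0.53856456 -0.19349744  0.014     ] [np.float64(0.1614), np.float64(0.1938), np.float64(0.1642), np.float64(0.1928)]
mat [[136.71051406860352, 294.01062393188477], [140.55807876586914, 253.9959692955017], [207.02052307128906, 260.38658905029297], [203.17295837402344, 300.4012451171875]] [[0.4232, 0.2179, 0.004], [0.5232, 0.2112, 0.004], [0.5048, 0.0434, 0.004], [0.4054, 0.0516, 0.004]] [0.46415022 0.1310342  0.004     ] [np.float64(0.1672), np.float64(0.1001), np.float64(0.1687), np.float64(0.0998)]
```

View pics/crop.png

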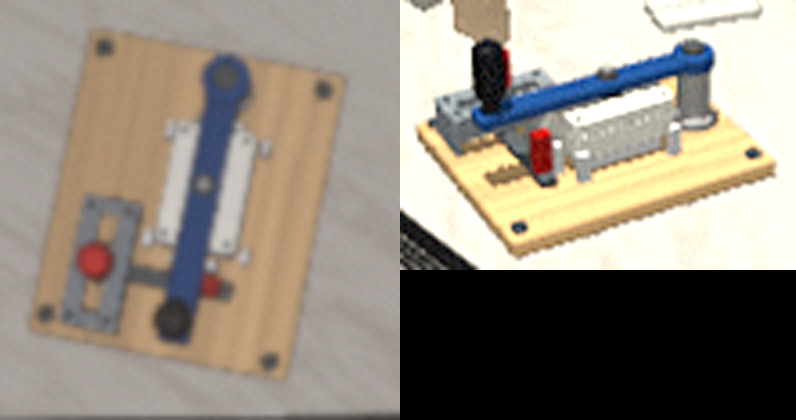

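The crop confirms it: a white box under the blue arm, red lock knob at the left, black arm knob near the plate's front edge, and the pivot at the back. The plate measures 193 x 163 mm, as specified.

```bash
python3 - <<'E'
from h import *
t=capture("top");s=capture("scene")
j=np.array([.5386,-.1935]);a=np.radians(-11.5);ex=np.array([np.cos(a),np.sin(a)]);ey=np.array([-ex[1],ex[0]])
J=lambda x,y:j+x/1e3*ex+y/1e3*ey
k=onz(t,298.75,274.5,.118)[:2];p=onz(t,311.75,214,.075)[:2];l=onz(t,278.1,259.8,.079)[:2]
for n,q,nom in(("knob",k,J(-75,0)),("pivot",p,J(75,0)),("lock",l,J(-47,55))):print(n,q.round(4),"nominal",nom.round(4))
d=p-k;print("knob-pivot",np.linalg.norm(d),np.degrees(np.arctan2(d[1],d[0])))
o1,d1=ray(t,278.1,259.8)
for n,a1,b1 in(("lock",(278.1,259.8),(278.5,263.1)),("knob",(298.75,274.5),(264.2,241))):
    o1,d1=ray(t,*a1);o2,d2=ray(s,*b1);x=np.linalg.lstsq(np.c_[d1,-d2],o2-o1,rcond=None)[0];print(n,"tri",(o1+x[0]*d1).round(4),(o2+x[1]*d2).round(4))
print("box",J(9,0),"jar",onz(t,412,260.9,.062)[:2],"mat check scene",onz(s,200.,227.8,.004))
E
```

```text
knob [ 0.4602 -0.1928] nominal [ 0.4651 -0.1785]
pivot [ 0.6065 -0.2223] nominal [ 0.6121 -0.2085]
lock [ 0.4976 -0.142 ] nominal [ 0.5035 -0.1302]
knob-pivot 0.14929168769112292 -11.415544324723395
lock tri [ 0.505  -0.1334 -0.0093] [ 0.5287 -0.1504 -0.009 ]
knob tri [ 0.4611 -0.1918  0.1002] [ 0.4614 -0.1919  0.1002]
box [ 0.54741932 -0.19529431] jar [ 0.49206535 -0.45947147] mat check scene [0.46320938 0.1235388  0.004     ]
```

Call:
jog_arm(delta_pos=[[1.7, -4.5, 0], [3.3, -9, 0], [5, -13.5, 0], [6.7, -18, 0], [8.4, -22.5, 0], [10, -27, 0], [11.7, -31.5, 0], [13.4, -36, 0], [15.1, -40.5, 0], [16.7, -45, 0], [18.4, -49.5, 0], [20.1, -54, 0]], turn=[-10, -20, -30, -40, -50, -60, -70, -80, -90, -100, -110, -120], grip=[0, 0, 0, 0, 0, 0, 0.54, 0.54, 0.54, 0.54, 0.54, 0.54])

```text
time_s: 1.8
position: [0.4291, 0.0405, 0.2228]
tcp_rot: [[0.785, 0.62, 0.001], [0.62, -0.785, 0.0], [0.001, 0.0, -1.0]]
force: [1.1, 0.3, 0.8]
opening: 0.477
grasp_force: 0.0
```

Call:
jog_arm(delta_pos=[[1.7, -4.5, 0], [3.3, -9, -1], [5, -13.5, -2], [6.9, -18.5, -4], [6.9, -18.5, -6], [6.9, -18.5, -8], [6.9, -18.5, -8]], turn=[-10, -20, -30, -40, -50, -50, -50], grip=[0.54, 0.54, 0.54, 0.54, 0.54, 0.54, 0.54])

```text
time_s: 2.68
position: [0.4965, -0.1426, 0.1413]
tcp_rot: [[0.98, -0.197, -0.003], [-0.197, -0.98, 0.002], [-0.004, -0.001, -1.0]]
force: [-0.2, -0.6, 0.4]
opening: 0.461
grasp_force: 0.0
```

```bash
python3 - <<'E'
from h import *
c=capture("scene");s=read_state();print(s["position"],s["tcp_rot"][:,1],s["joint_positions"],s["opening"],s["force"])
for p in((.498,-.143,.066),(.4605,-.192,.1)):print(proj(c,p))
cv2.imwrite("pics/s1.png",cv2.resize(c["color"][170:300,210:370],(800,650))[:600])
E
```

```text
[ 0.49728715 -0.14282963  0.142253  ] [-1.96994516e-01 -9.80404506e-01 -4.05360972e-04] [-2.84134896e+01  2.87798234e+01  1.01900426e+02  2.23813180e-04
  4.93983983e+01  7.29476116e+01] 0.4608228519905914 [0.27934605 0.04251164 0.23344569]
(np.float64(265.29853446345896), np.float64(240.4681454884963))
(np.float64(263.88885728400794), np.float64(241.2100471324513))
```

View pics/s1.png

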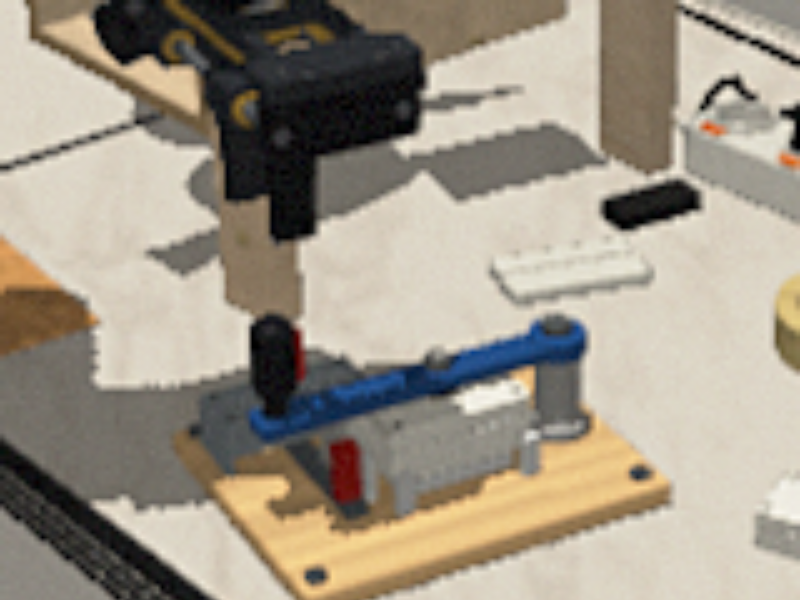

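The hand is above the lock. The red knob's visible edge at pixel (269.5,241) matches the prediction. Descending now.

Call:
jog_arm(delta_pos=[[0, 0, -2.5], [0, 0, -5], [0, 0, -6.5], [0, 0, -7.5], [0, 0, -8.5], [0, 0, -8.5]], turn=[0, 0, 0, 0, 0, 0], grip=[0.54, 0.54, 0.54, 0.54, 0.54, 0.54])

```text
time_s: 3.48
position: [0.4974, -0.1428, 0.0572]
tcp_rot: [[0.98, -0.197, -0.001], [-0.197, -0.98, 0.0], [-0.001, -0.0, -1.0]]
force: [0.7, -0.1, -0.3]
opening: 0.46
grasp_force: 0.0
```

Call:
jog_arm(delta_pos=[[0, 0, 0], [0, 0, 0], [0, 0, 0], [0, 0, 0], [0, 0, 0]], turn=[0, 0, 0, 0, 0], grip=[1, 1, 1, 1, 1])

```text
time_s: 4.1
position: [0.4978, -0.1402, 0.058]
tcp_rot: [[0.98, -0.199, 0.001], [-0.199, -0.98, 0.004], [-0.0, -0.004, -1.0]]
force: [4.2, 9.7, 2.8]
opening: 0.237
grasp_force: 30.0
```

Call:
jog_arm(delta_pos=[[0.1, 0.3, 0], [0.1, 0.3, 0]], turn=[0, 0], grip=[1, 1])

```text
time_s: 4.35
position: [0.4985, -0.14, 0.0579]
tcp_rot: [[0.98, -0.197, -0.0], [-0.197, -0.98, -0.0], [-0.0, 0.0, -1.0]]
force: [-1.7, -0.3, 3.7]
opening: 0.237
grasp_force: 30.0
```

Call:
jog_arm(delta_pos=[[0.2, -0.04, 0], [0.4, -0.08, 0], [0.6, -0.12, 0], [0.8, -0.16, 0], [0.8, -0.16, 0]], turn=[0, 0, 0, 0, 0], grip=[1, 1, 1, 1, 1])

```text
time_s: 4.97
position: [0.5073, -0.1418, 0.0579]
tcp_rot: [[0.98, -0.197, 0.001], [-0.197, -0.98, -0.0], [0.001, 0.0, -1.0]]
force: [-1.1, 0.2, 5.1]
opening: 0.236
grasp_force: 30.0
```

It moved 9 mm with only about 1 N, so + is the free side. Continuing to about 14 mm.

Call:
jog_arm(delta_pos=[[0.2, -0.04, 0], [0.4, -0.08, 0], [0.6, -0.12, 0], [0.6, -0.12, 0], [0.6, -0.12, 0]], turn=[0, 0, 0, 0, 0], grip=[1, 1, 1, 1, 1])

```text
time_s: 5.6
position: [0.513, -0.143, 0.0579]
tcp_rot: [[0.98, -0.197, 0.001], [-0.197, -0.98, -0.0], [0.001, 0.0, -1.0]]
force: [-1.2, 0.1, 4.6]
opening: 0.235
grasp_force: 30.0
```

Call:
jog_arm(delta_pos=[[0, 0, 0], [0, 0, 0], [0, 0, 0], [0, 0, 4], [0, 0, 8], [0, 0, 10]], turn=[0, 0, 0, 0, 0, 0], grip=[0.54, 0.54, 0.54, 0.54, 0.54, 0.6])

```text
time_s: 6.35
position: [0.5135, -0.1432, 0.1595]
tcp_rot: [[0.98, -0.197, 0.003], [-0.197, -0.98, -0.002], [0.003, 0.001, -1.0]]
force: [0.1, -0.4, 0.0]
opening: 0.425
grasp_force: 0.0
```

```bash
python3 - <<'E'
from h import *
c=capture("scene");print(read_state()["position"])
h=cv2.cvtColor(c["color"],cv2.COLOR_BGR2HSV)[225:292,243:345]
N,_,st,ce=cv2.connectedComponentsWithStats(cv2.inRange(h,(0,150,40),(6,255,255)))
for i in range(1,N):print(st[i],ce[i]+[243,225])
ex=np.array([.98,-.199,0])
p=np.array([.498,-.20,.04]);print(proj(c,p),proj(c,p+.014*ex))
E
```

```text
[ 0.51461587 -0.14365003  0.16127634]
[25  8  8 13 74] [271.75675676 239.21621622]
[39 31  6 13 56] [284.10714286 262.05357143]
(np.float64(280.07978799461), np.float64(258.9341013015189)) (np.float64(285.341367282437), np.float64(257.36248931575045))
```

The red tab moved from 278.5 to 284.1 px, about 15 mm, so the lock is clear. Next I'll cage the clamp knob.

Call:
jog_arm(delta_pos=[[-2, -2, 0], [-4, -4, 0], [-5.2, -4.8, 0], [-5.2, -4.8, 0], [-5.2, -4.8, -2.5], [-5.2, -4.8, -5], [-5.2, -4.8, -7], [-5.2, -4.8, -7]], turn=[0, 0, 0, 0, 0, 0, 0, 0], grip=[0.56, 0.56, 0.56, 0.56, 0.56, 0.56, 0.56, 0.56])

```text
time_s: 7.4
position: [0.4602, -0.1895, 0.0862]
tcp_rot: [[0.981, -0.196, -0.003], [-0.196, -0.981, 0.002], [-0.003, -0.002, -1.0]]
force: [0.8, 0.2, 0.3]
opening: 0.439
grasp_force: 0.0
```

Call:
jog_arm(delta_pos=[[-0.2, -1.3, 0], [-0.3, -2.6, 0], [-0.27, -3.9, 0], [-0.14, -5.2, 0], [0.1, -6.5, 0], [0.5, -7.75, 0], [0.95, -9, 0], [1.5, -10.15, 0]], turn=[5, 10, 15, 20, 25, 30, 35, 40], grip=[0.58, 0.58, 0.58, 0.58, 0.58, 0.58, 0.58, 0.58])

```text
time_s: 8.4
position: [0.4764, -0.2923, 0.0885]
tcp_rot: [[0.876, 0.482, 0.001], [0.482, -0.876, -0.0], [0.001, 0.001, -1.0]]
force: [0.7, 0.2, -0.7]
opening: 0.421
grasp_force: 0.3
```

Call:
jog_arm(delta_pos=[[0.67, -1.1, 0], [1.45, -2.2, 0], [2.3, -3.2, 0], [3.25, -4.1, 0], [4.25, -4.9, 0], [5.35, -5.6, 0], [6.5, -6.25, 0], [7.7, -6.8, 0], [7.7, -6.8, 0]], turn=[5, 10, 15, 20, 25, 30, 35, 40, 40], grip=[0.58, 0.58, 0.58, 0.58, 0.58, 0.58, 0.58, 0.58, 0.58])

```text
time_s: 9.52
position: [0.5529, -0.3597, 0.0881]
tcp_rot: [[0.364, 0.932, -0.001], [0.932, -0.364, 0.0], [0.0, -0.001, -1.0]]
force: [-1.5, 0.1, 1.3]
opening: 0.415
grasp_force: 0.7
```

```bash
python3 - <<'E'
from h import *
c=capture("top");print(read_state()["position"],read_state()["force"])
cv2.imwrite("pics/t2.png",np.clip(cv2.resize(c["color"][190:300,255:430],(796,500),interpolation=cv2.INTER_CUBIC)*1.3,0,255).astype(np.uint8))
E
```

```text
[ 0.5529108  -0.3597606   0.08814579] [-0.79341426  0.67834037  0.19567372]
```

View pics/t2.png

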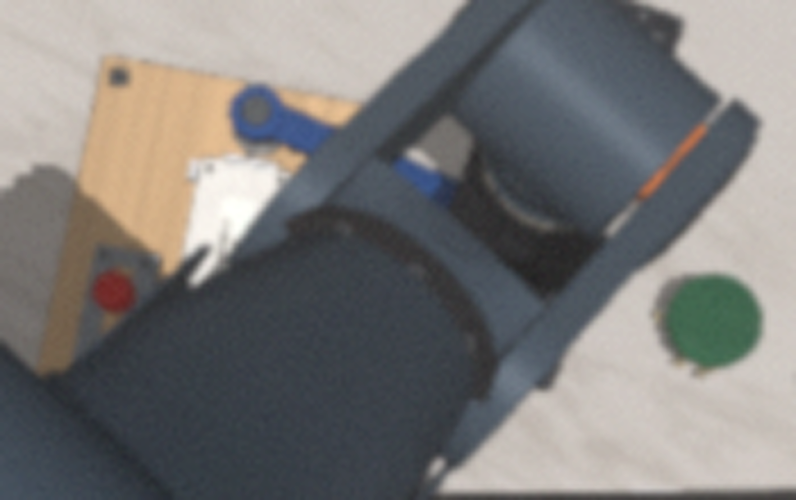

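The arm is open (pivot at crop (255,110), arm running right-down to about (440,185)) and the jar is undisturbed. I'll nudge it to the stop, then lift away.

Call:
jog_arm(delta_pos=[[0.3, -0.1, 0], [0.6, -0.2, 0], [0.6, -0.2, 0]], turn=[0, 0, 0], grip=[0.58, 0.58, 0.58])

```text
time_s: 9.95
position: [0.5532, -0.3598, 0.0877]
tcp_rot: [[0.363, 0.932, -0.012], [0.932, -0.363, 0.006], [0.001, -0.013, -1.0]]
force: [-11.9, 2.7, 8.0]
opening: 0.421
grasp_force: 6.1
```

Call:
jog_arm(delta_pos=[[-0.7, 0.3, 0], [-0.7, 0.3, 0], [-0.7, 0.3, 4], [-0.7, 0.3, 8], [-0.8, 2, 10], [-0.8, 4, 10], [-0.9, 6, 10], [-1, 8, 10], [-1.1, 10, 10], [-1.2, 12, 10], [-1.3, 14, 10], [-1.3, 15.2, 10]], turn=[0, 0, 0, 0, -10, -20, -30, -40, -50, -60, -70, -80], grip=[0.5, 0.5, 0.5, 0.5, 0.5, 0.4, 0.3, 0.25, 0.25, 0.25, 0.25, 0.25])

```text
time_s: 11.45
position: [0.5465, -0.2094, 0.1879]
tcp_rot: [[0.979, -0.202, 0.002], [-0.202, -0.979, -0.001], [0.002, 0.0, -1.0]]
force: [0.2, -0.2, 0.3]
opening: 0.748
grasp_force: 0.0
```

```bash
python3 - <<'E'
from h import *
c=capture("scene");t=capture("top");print(read_state()["position"],read_state()["opening"])
o=np.array([.5334,-.2076]);ex=np.array([.98,-.199]);ey=np.array([.199,.98])
im=cv2.resize(c["color"][180:290,230:380],(795,583),interpolation=cv2.INTER_CUBIC)
for x,y in((-29,-25),(-29,25),(47,-25),(47,25)):
    u,v=proj(c,np.append(o+x/1e3*ex+y/1e3*ey,.056));cv2.circle(im,(int((u+.5-230)*5.3),int((v+.5-180)*5.3)),4,(0,0,255),1)
cv2.imwrite("pics/s2.png",im)
E
```

```text
[ 0.54638639 -0.20911749  0.18787904] 0.7528066343189743
```

View pics/s2.png

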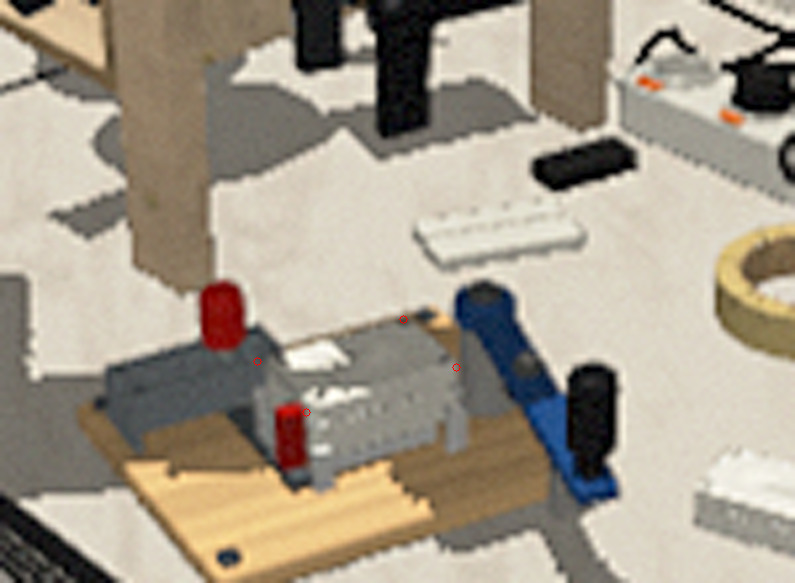

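The predicted box corners fall on the box, and the arm is wide open. Descending to grip.

Call:
jog_arm(delta_pos=[[0, 0.1, -4], [0, 0.1, -8], [0, 0.1, -10.5], [0, 0.1, -12.5], [0, 0.1, -14], [0, 0.1, -15.6], [0, 0.1, -15.6]], turn=[0, 0, 0, 0, 0, 0, 0], grip=[0.25, 0.25, 0.25, 0.25, 0.25, 0.25, 0.25])

```text
time_s: 12.42
position: [0.5451, -0.209, 0.0304]
tcp_rot: [[0.98, -0.197, -0.002], [-0.197, -0.98, 0.001], [-0.002, -0.001, -1.0]]
force: [0.4, 0.4, -0.4]
opening: 0.752
grasp_force: 0.0
```

Call:
jog_arm(delta_pos=[[0, 0, 0], [0, 0, 0], [0, 0, 0], [0, 0, 0], [0, 0, 0]], turn=[0, 0, 0, 0, 0], grip=[1, 1, 1, 1, 1])

```text
time_s: 13.05
position: [0.5465, -0.2089, 0.0323]
tcp_rot: [[0.98, -0.197, 0.002], [-0.197, -0.98, 0.0], [0.002, -0.0, -1.0]]
force: [2.0, 5.0, 5.2]
opening: 0.572
grasp_force: 30.0
```

Call:
jog_arm(delta_pos=[[0, 0, 1], [0, 0, 3], [0, 0, 6], [0, 0, 9], [0, 0, 12], [-2.5, 0, 12], [-5, 0, 12], [-7.9, 2, 12], [-7.9, 6, 12], [-7.9, 10, 12], [-7.9, 14, 12], [-7.9, 18, 12]], turn=[0, 0, 0, 0, 0, 0, 0, 0, 0, 0, 0, 0], grip=[1, 1, 1, 1, 1, 1, 1, 1, 1, 1, 1, 1])

```text
time_s: 14.55
position: [0.4659, -0.0289, 0.1518]
tcp_rot: [[0.981, -0.196, -0.001], [-0.196, -0.981, -0.002], [-0.001, 0.002, -1.0]]
force: [0.0, 0.2, -0.1]
opening: 0.57
grasp_force: 30.0
```

Call:
jog_arm(delta_pos=[[0, 4, 0], [0, 8, 0], [0, 12, 0], [0, 15, -2], [0, 15.9, -5], [0, 15.9, -8], [0, 15.9, -10.5], [0, 15.9, -12.5], [0, 15.9, -12.5]], turn=[0, 0, 0, 0, 0, 0, 0, 0, 0], grip=[1, 1, 1, 1, 1, 1, 1, 1, 1])

```text
time_s: 15.68
position: [0.4654, 0.129, 0.0256]
tcp_rot: [[0.981, -0.196, -0.004], [-0.196, -0.981, -0.001], [-0.003, 0.002, -1.0]]
force: [-0.2, -0.3, 0.2]
opening: 0.573
grasp_force: 30.0
```

```bash
python3 - <<'E'
from h import *
c=capture("scene");s=read_state();print(s["position"],s["opening"],s["grasp_force"],s["force"])
cv2.imwrite("pics/s3.png",cv2.resize(c["color"][140:290,130:330],(800,600),interpolation=cv2.INTER_CUBIC))
E
```

```text
[0.46615662 0.12921225 0.02634778] 0.5748914599565929 29.97218542266637 [ 0.40149106  0.01526512 -1.07636849]
```

View pics/s3.png

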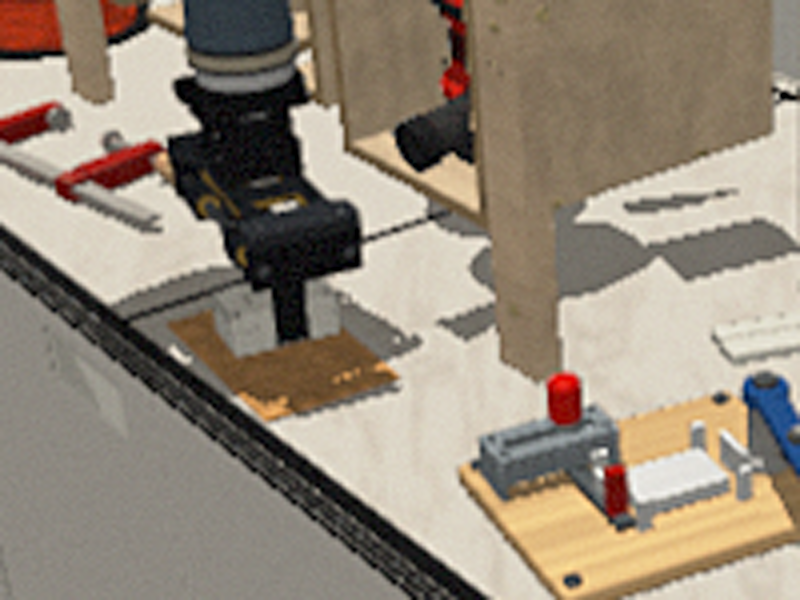

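The box hangs above the mat (crop (280,325)) in the grip, and the jig is empty. Lowering.

Call:
jog_arm(delta_pos=[[0, 0, -0.6], [0, 0, -1.1], [0, 0, -1.4], [0, 0, -1.6], [0, 0, -1.6]], turn=[0, 0, 0, 0, 0], grip=[1, 1, 1, 1, 1])

```text
time_s: 16.35
position: [0.4666, 0.1298, 0.0105]
tcp_rot: [[0.98, -0.197, 0.0], [-0.197, -0.98, -0.0], [0.0, 0.0, -1.0]]
force: [0.2, 0.1, -0.2]
opening: 0.575
grasp_force: 30.0
```

Call:
jog_arm(delta_pos=[[0, 0, -0.1], [0, 0, -0.2], [0, 0, -0.2]], turn=[0, 0, 0], grip=[1, 1, 1])

```text
time_s: 16.73
position: [0.4667, 0.1298, 0.0103]
tcp_rot: [[0.98, -0.197, 0.001], [-0.197, -0.98, -0.0], [0.001, -0.0, -1.0]]
force: [-2.3, 0.5, 15.4]
opening: 0.57
grasp_force: 30.0
```

Call:
jog_arm(delta_pos=[[0, 0, 0], [0, 0, 0], [0, 0, 0], [0, 0, 0], [0, 0, 3], [0, 0, 7], [0, 0, 12], [0, 0, 15], [-2, -6, 15], [-3, -12, 15], [-3, -18, 15], [-3, -18, 15]], turn=[0, 0, 0, 0, 0, 0, 0, 0, 0, 0, 0, 0], grip=[0.25, 0.25, 0.25, 0.25, 0.25, 0.25, 0.25, 0.25, 0.25, 0.25, 0.25, 0.25])

```text
time_s: 18.23
position: [0.4375, -0.0544, 0.1587]
tcp_rot: [[0.979, -0.204, 0.002], [-0.204, -0.979, -0.001], [0.002, 0.001, -1.0]]
force: [0.2, 0.7, -0.4]
opening: 0.752
grasp_force: 0.0
```

```bash
python3 - <<'E'
from h import *
c=capture("top");s=capture("scene");st=read_state();print(st["position"],st["force"],st["time_s"])
for i,w,z in((c,(130,215,250,305),.034),(s,(165,235,195,250),.026)):
    h=cv2.cvtColor(i["color"],cv2.COLOR_BGR2HSV)[w[2]:w[3],w[0]:w[1]]
    m=cv2.inRange(h,(0,0,110),(180,45,255));N,_,q,ce=cv2.connectedComponentsWithStats(m)
    for k in range(1,N):
        if q[k][4]>150:print(q[k],onz(i,*(ce[k]+[w[0],w[2]]),z))
o=np.zeros((600,800,3),np.uint8);o[:300]=cv2.resize(c["color"][190:302,130:430],(800,300));o[300:]=cv2.resize(s["color"][180:300,140:460],(800,300));cv2.imwrite("pics/f.png",o)
E
```

```text
[ 0.43614297 -0.0505848   0.15834855] [ 0.06246572  0.05039533 -0.13661168] 18.325
[  0   0  41  51 597] [0.49081117 0.20048161 0.034     ]
[   0    0   70   55 2409] [0.48253206 0.13829993 0.026     ]
```

View pics/f.png

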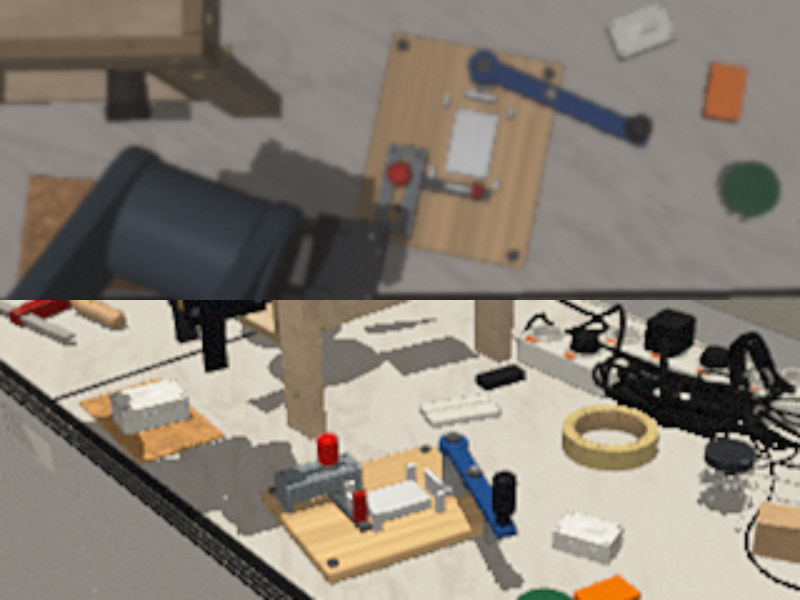

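The box lies flat on the mat's middle (lower crop (150,405)) and the clamp is wide open. Jar and boxes are in place, and the hand is clear in free air.

```bash
python3 -c "
from rig import *
print(hand_in())"
```

```text
the job is handed in; nothing more can be done
None
```

I handed the job in at about 18 s: the lock is slid clear (its free side was +x), the clamp arm is open at its stop, the white box lies flat near the middle of the mat, and I saw no sign that the jar or calliper was disturbed; no verdict was returned.

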